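Close the slide chamber and start its hand screw

ROBOT

A 7-joint arm with a two-finger parallel gripper is mounted at the origin on a cart in front of the work surface, level with it; the furniture and walls round the work are solid. World frame = base frame: x ahead of the robot, y to its left, z up, the work surface at z = 0. Lengths are in m, angles in rad, forces in N, time in s.
With the tool pointing down it reaches from about 0.4 to 0.85 m from the base axis. Payload 10.4 kg.
Tool frame: the origin (TCP) lies at the very end of the fingers, on their centre line; the grasp point (between the pads) lies 19 mm behind it; x points along the fingers, z is the direction in which the jaws open and shut, and the axes are right-handed (so a half turn about x gives the same grasp; the last joint's range is limited). The gripper opens to 85 mm and grips with 20 to 120 N. Pads are 22 mm wide; open, the fingers measure 114 mm over their backs; the gripper's body (76 mm by 85 mm) begins 54 mm behind the grasp point. The pads swing forward as they close: fully open they stand 13 mm farther back than shut.
Start: joints at [-1.204, 0.332, -0.065, 1.46, 0.022, 1.35, -0.088], TCP at [0.237, 0.578, 0.231] pointing down, gripper open.
Joint ranges: [-2.6, 2.6], [-0.5, 2.12], [-1.47, 1.34], [0.16, 2.42], [-1.27, 4.41], [0.06, 2.06], [-2.6, 2.6]. Speed limits (rad/s): [2.22, 2.22, 2.79, 2.79, 3.14, 3.14, 3.14].

INTERFACE

Orientations are given as a unit quaternion [x, y, z, w].
In Python, from workcell import telemetry, viewer, manip, spot_in, mark_of gives the robot as it stands. The module is installed in compiled form; this text tells all that it offers.
- The arm moves only by the shell command python3 -m crank 'ROWS' [FORCE]. ROWS is JSON, a list of rows, each a list of 3 entries, a list of its own where there are three numbers: the closure, from 0 (fully open) to 1 (shut), then the shift along the world's x, y, z in cm, then the turn, a rotation vector about the world's x, y, z in rad. A call has 1 to 12 rows; each row shifts and turns the commanded pose from where the row before left it; what a row does not reach is not made up. A row lasts 1/12 s, in which the tool goes at most 41.7 mm and 7.16 degrees, less where a joint would pass 70% of its speed; a pose out of reach is approached as far as the arm can. A call with a gripper value outside its range is refused whole. The fingers move at their own pace and stop on an object; FORCE is the grip in N (left out, the last holds). Time passes only in rows, so rows that do not move let the fingers close. It gives the time, the measured TCP pose, the force and the opening at its end, in the units of the state.
- telemetry.get_obs(): the state, without advancing time (a new reading comes with each control period).
- viewer.camera(name): name is "scene" or "top" or "wrist"; returns a dict with "frame" (420x560x3 uint8, red, green, blue), "intrinsics" (3x3 intrinsics, pixels), "cam_to_world" (4x4, takes a point from camera to world coordinates). Camera axes: x right, y up, looking along -z (the intrinsics and any distortion apply to the point x, -y, -z); pixel columns grow to the right and rows downward; lengths in m; the calibration is good to about 2 mm. The wrist camera is an equidistant fisheye: a pixel r from the principal point sees the ray r / f radians off the axis. A picture is of the moment at which its call begins. There is no depth.
- manip.hand_in(): hands the job in, once; it reports no verdict.
Trained networks look in a picture, given as the dict that the camera call returned (one of the last four; its "shot" number tells which), for a name from the list of things; names that differ only in an ending like _2 or _b are one class to them, and where a whole thing is asked for, a point or a joint stands for the part that bears it (a point fixed in the world has none). Each returns a list of dicts, best first, with "conf" (0 to 1); they miss things now and then, are a little off and sometimes report something else, mostly with a low value. They report only what shows in the picture. A call takes as long as a camera call. They do not tell look-alikes from the thing itself.
- spot_in(thing, picture): "location" ([x, y, z] in m, in the coordinates of the camera as it stood for that picture, good to about 4 mm: the middle of the surface that is visible of it).
- mark_of(thing, picture): "location" ([x, y, z] in m, in the coordinates of the camera as it stood for that picture, good to about 4 mm: a listed point, or the origin of a listed thing).
The state is a dict: "clock": time; "joint_pos": joint angles; "joint_velocities": joint speeds; "tau": joint torques, N m; "position": TCP position; "ee_rot": TCP orientation; "ft_force": force on the tool from outside, world axes, zero at the start; "torque": the same for the moment, N m; "grip_width": opening from 0.0 (shut) to 1.0 (fully open).
Only numpy, scipy, OpenCV 4.12 (cv2) and the standard library are available. Lean on these libraries where they do the work, as an engineer would, in place of code of your own. Each camera call takes 0.05 s, during which the arm holds its last target. There are 200 camera calls.

TASK

Swing the open lid of the slide chamber shut and press it fully home, so that the two halves meet edge to edge. Then start its hand screw in the thread below: turn it anticlockwise (seen from above) until you notice the thread drop in, then one full turn clockwise and no further, because the gasket is to be looked at before anyone tightens it. Finish with the gripper still holding the screw's handle, and leave the other things on the bench where they lie.

Things in the scene. Friction and masses are not known exactly. Their poses are not given: they have to be found in the camera images.
- chamber: Hinged aluminium slide chamber, fixed: a flat case 84 mm deep, 124 mm wide. Origin on the worktop under the middle of its lower half; x from its front edge to the hinge, y along the hinge, z up. Lower rim (parting plane) 22 mm high, upper half 15 mm thick: top of the shut lid at 37 mm. Ears at the middle of the front (38 mm wide, x -80 to -40 mm) carry the screw, axis at x = -60 mm, y = 0.
- chamber_hinge (a point): Point on the hinge axis at the middle of the width: chamber x = +47 mm, 22 mm above the worktop. The axis runs along the chamber's y.
- lid (a joint): Angle of the lid (upper half) in rad: 0 shut, halves rim on rim; it opens upward and away from the robot, 1.57 is upright. Starts at 1.1 to 1.48, can go to 1.9. The hinge is stiff: the lid stays where it is left and takes about 1 to 8 N at its free edge to move, even for the last bit; no latch.
- lid_edge (a point): Middle of the lid's free front edge, on its outer face (the top face when shut): 89 mm from the hinge axis along the lid, 15 mm out from the lid's rim plane. The ear with the screw begins here. The lid may be pushed anywhere on its outer face, best on the frame 45 to 60 mm to either side of this point, clear of the screw; the clear window in the middle is solid too.
- boss_mouth (a point): Centre of the mouth of the threaded bush in the lower half's ear, on the screw axis at the parting plane. The thread is single, coarse and right-handed (clockwise seen from above drives in), 5 mm pitch.
- screw_handle (a point): Centre of the screw's black bar handle, half-way up; bar 44 mm long (point y), 12 mm wide (point x), 18 mm high (point z, out of the lid). Below it 18 mm of steel neck 11 mm thick, with a flange 27 mm across and 4 mm high at its foot. Captive in the lid's ear; 150 g; turns at a light touch, slides freely along its axis. Lid shut, the bar's centre stands 64 mm above the worktop plus screw_lift.
- clamp_screw (a joint): Turn of the screw in rad, growing clockwise seen from above (driving in), no stops; at 0 the bar lies along the chamber's y axis. Starts at -0.15 to 0.2, may turn a little as the lid lands. The drop comes at a place between -0.75 and -1.3 that differs each time; going up to 0.5 rad beyond it does no harm.
- screw_lift (a joint): Height of the screw above fully tightened, m (0 to 0.020). Lid shut, not started, it rests on the thread at about 0.012. Turned back it rises up to 1.2 mm to 0.013, then falls by its weight to 0.008 when the thread ends pass (a firm grip holds it up until loosened or moved down). From there each clockwise turn takes it down 5 mm; one turn ends at 0.003. Play 0.5 mm.
- slide_box: Bystander: slide carton 32 x 82 x 34 mm lying left of the chamber. Origin at the middle of its underside.
- tweezers: Bystander: steel tweezers, 124 mm long, lying right of the chamber. Origin at the middle of the underside.
- coverslip_box: Bystander: small carton 42 x 62 x 24 mm behind the chamber. Origin at the middle of its underside.
- tube15_1: Bystander: conical tube with a screw cap, 111 mm long, lying behind the chamber at the left. Origin at the middle of the underside.
- tube15_2: Bystander: second conical tube, 111 mm long, lying just behind the first. Origin at the middle of the underside.
- marker_black: Bystander: marker pen 132 mm long lying at the front edge of the worktop. Origin at the middle of the underside.
- marker_blue: Bystander: marker pen 132 mm long lying at the front left. Origin at the middle of the underside.
- tally_counter: Bystander: chromed hand counter 49 x 46 x 26 mm lying at the front right. Origin at the middle of the underside.
There are look-alikes about, which are no part of the job. There is more than one size of the chamber; the one meant has the size given above.

How it is judged:
On the way, in this order (a step that is already met when the one before it is completed fails the run):
1. the lid is shut, rim on rim (value of joint lid below 0.015 rad), for 0.2 s.
2. with the lid shut, the screw has been turned back and has dropped into the thread start (value of joint lid below 0.015 rad and value of joint clamp_screw below -0.4 rad and value of joint screw_lift below 0.0093 m), for 0.1 s.
At the end, for the whole second after the job is handed in: The lid is shut (under 0.015 rad), the screw is one turn into its thread from the drop (0.7 to 1.3 turns: screw_lift between 1.5 and 4.5 mm), and the gripper is still holding its handle (over 1 N), all at rest (value of joint lid below 0.015 rad and value of joint screw_lift between 0.0015 and 0.0045 m and value of joint clamp_screw between 3 and 8 rad and contact force between the fingers and clamp_screw above 1 N and angular speed of clamp_screw below 0.2 rad/s); the arm keeps its last pose, push and grip.
It fails at once if a bystander is moved more than 40 mm (distance of any of slide_box, tweezers, coverslip_box, tube15_1, tube15_2, marker_black, marker_blue, tally_counter from where it was at the start of the episode above 0.04 m).
It fails at once if with the lid shut, the screw is tightened down (value of joint lid below 0.015 rad and value of joint screw_lift below 0.0008 m).
It also fails if it takes over 72 s, if anything falls off the work surface, if the arm or the gripper's body presses on something with over 40 N, if the wrist force passes 120 N, or if a joint passes its speed limit or range.

## Working session

There is one attempt and no reset: what is moved stays moved. The work goes in short steps, Python scripts to look and compute and a shell command to move; the robot and the scene stay as the last step left them, time stands still between calls to the robot, and variables do not carry over. Pictures are saved under pics/ and viewed, about 8 in all and at most 12, crops included, and the job is handed in when it is done.

```bash
mkdir -p pics; cat > h.py <<'E'
import numpy as np, cv2
from workcell import telemetry, viewer, manip, spot_in, mark_of
def W(p,loc): return (np.array(p["cam_to_world"])@np.append(loc,1))[:3]
def px(p,X):
    c=np.linalg.inv(np.array(p["cam_to_world"]))@np.append(X,1); q=np.array(p["intrinsics"])@np.array([c[0],-c[1],-c[2]]); return q[:2]/q[2]
def save(p,n,crop=None,s=1):
    f=np.array(p["frame"])[:,:,::-1]
    if crop: f=f[crop[1]:crop[3],crop[0]:crop[2]]
    cv2.imwrite("pics/"+n,cv2.resize(f,None,fx=s,fy=s,interpolation=cv2.INTER_CUBIC))
def find(p,names,fn=mark_of):
    for n in names:
        for d in fn(n,p)[:4]: print(n,round(d["conf"],2),W(p,d["location"]).round(4))
E
python3 - <<'E'
from h import *
o=telemetry.get_obs(); print(o)
for c in("scene","top"):
    p=viewer.camera(c); save(p,c+"0.png"); print(c, np.array(p["cam_to_world"]).round(3).tolist())
    find(p,["chamber","chamber_hinge","lid_edge","boss_mouth","screw_handle","slide_box","tweezers","coverslip_box","tube15_1","tally_counter"])
E
```

```text
{'clock': 0.0, 'joint_pos': array([-1.20359924,  0.33290364, -0.06471805,  1.46098435,  0.02158455,
        1.34989001, -0.08851521]), 'joint_velocities': array([-7.64608442e-04,  5.47970535e-04, -7.01163269e-04, -1.80322430e-05,
        1.63181950e-03, -9.66586783e-04,  1.04971925e-03]), 'tau': array([ 1.54422094e-03, -6.25440931e+01,  5.05112554e-02, -3.91607165e+01,
        1.63423747e-02,  9.73346236e-03, -3.09873087e-05]), 'position': array([0.23734202, 0.57775587, 0.23047559]), 'ee_rot': array([-0.39401361,  0.58779086,  0.39339845,  0.58693513]), 'ft_force': array([ 0.13773923, -0.89256518,  0.1977887 ]), 'torque': array([ 0.00260664, -0.01253445, -0.0071777 ]), 'grip_width': 0.9957809997774992}
scene [[0.822, 0.368, -0.435, 0.078], [-0.57, 0.527, -0.63, -0.641], [-0.003, 0.766, 0.643, 0.774], [0.0, 0.0, 0.0, 1.0]]
chamber 0.88 [ 0.5129  0.2798 -0.0019]
chamber 0.6 [ 0.5761  0.1171 -0.0022]
chamber 0.47 [0.373  0.294  0.0013]
chamber_hinge 0.88 [0.6257 0.1119 0.019 ]
chamber_hinge 0.6 [0.5441 0.2671 0.0192]
lid_edge 0.76 [0.4855 0.2896 0.028 ]
lid_edge 0.73 [0.6178 0.1115 0.11
[... 778 characters left out ...]
0.0212]
chamber_hinge 0.38 [0.6421 0.1037 0.1325]
lid_edge 0.79 [0.6168 0.1088 0.1125]
lid_edge 0.74 [0.4783 0.2918 0.034 ]
boss_mouth 0.97 [0.5189 0.1262 0.0226]
boss_mouth 0.86 [0.4657 0.2966 0.0178]
screw_handle 0.72 [0.6266 0.1074 0.0199]
screw_handle 0.57 [0.3689 0.2949 0.0007]
screw_handle 0.5 [0.6413 0.1036 0.1314]
screw_handle 0.5 [0.4687 0.2956 0.0497]
slide_box 0.67 [0.6275 0.2351 0.0018]
tweezers 0.41 [0.5358 0.0344 0.0016]
coverslip_box 0.65 [ 0.6987  0.1247 -0.0017]
tube15_1 0.65 [6.888e-01 3.121e-01 6.000e-04]
tube15_1 0.6 [ 0.7305  0.327  -0.0011]
tally_counter 0.66 [ 0.3765 -0.0194  0.0004]
tally_counter 0.62 [ 0.4152 -0.2187  0.0019]
tally_counter 0.59 [0.536  0.0336 0.0025]
```

View pics/scene0.png

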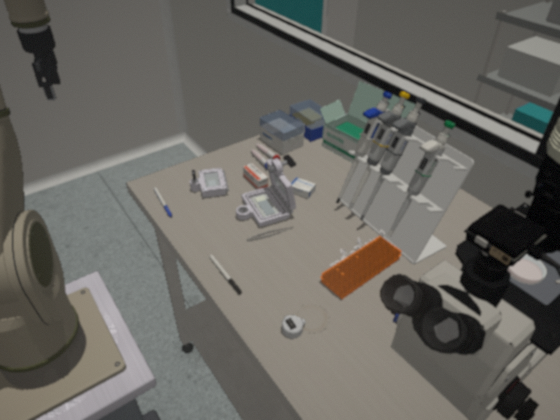

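View pics/top0.png

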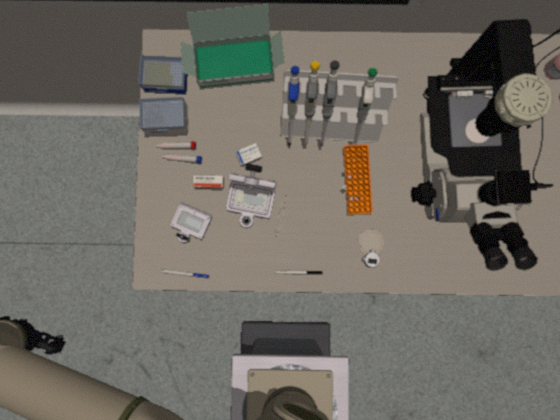

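Scene: the open-lidded chamber is at top-view pixel (250,200). The shut look-alike is smaller and sits at (190,222). I'll refine the pose before moving.

```bash
python3 - <<'E'
from h import *
from scipy.spatial.transform import Rotation as R
ref={"chamber":[.575,.115,0],"chamber_hinge":[.625,.109,.02],"lid_edge":[.617,.11,.111],"boss_mouth":[.517,.126,.021],"screw_handle":[.643,.106,.132]}
acc={}
for i in range(5):
  for c in("scene","top"):
    p=viewer.camera(c)
    for n,r in ref.items():
        for d in mark_of(n,p):
            w=W(p,d["location"])
            if np.linalg.norm(w-r)<.025: acc.setdefault((n,c),[]).append(w);break
for k,v in acc.items(): print(k,len(v),np.mean(v,0).round(4),np.std(v,0).round(4))
print(R.from_quat(telemetry.get_obs()["ee_rot"]).as_matrix().round(3))
E
```

```text
('chamber', 'scene') 5 [ 0.5749  0.116  -0.0035] [0.0026 0.0019 0.0015]
('chamber_hinge', 'scene') 4 [0.6272 0.1106 0.021 ] [0.0017 0.0005 0.0013]
('lid_edge', 'scene') 5 [0.619  0.1094 0.1097] [0.0018 0.0007 0.0029]
('boss_mouth', 'scene') 4 [0.5149 0.1266 0.0202] [0.001  0.0014 0.001 ]
('chamber', 'top') 5 [ 0.5774  0.1147 -0.002 ] [0.0008 0.0013 0.0015]
('chamber_hinge', 'top') 5 [0.6232 0.1069 0.0208] [0.0014 0.0018 0.0007]
('lid_edge', 'top') 5 [0.6182 0.107  0.1151] [0.0013 0.0008 0.0011]
('boss_mouth', 'top') 5 [0.5202 0.1285 0.0234] [0.0015 0.0007 0.0013]
('screw_handle', 'top') 5 [0.6415 0.1022 0.1312] [0.0019 0.001  0.0007]
('screw_handle', 'scene') 4 [0.644  0.1066 0.1317] [0.0011 0.0011 0.0021]
[[-0.    -0.925  0.38 ]
 [ 0.     0.38   0.925]
 [-1.     0.     0.   ]]
```

```bash
python3 -m crank '[[1,[1.85,-1.75,0.2],[0,0,0.02]],[1,[1.85,-1.75,0.2],[0,0,0.02]],[1,[1.85,-1.75,0.2],[0,0,0.02]],[1,[1.85,-1.75,0.2],[0,0,0.02]],[1,[1.85,-1.75,0.2],[0,0,0.02]],[1,[1.85,-1.75,0.2],[0,0,0.02]],[1,[1.85,-1.75,0.2],[0,0,0.02]],[1,[1.85,-1.75,0.2],[0,0,0.02]],[1,[1.85,-1.75,0.2],[0,0,0.02]],[1,[1.85,-1.75,0.2],[0,0,0.02]],[1,[1.85,-1.75,0.2],[0,0,0.02]],[1,[1.85,-1.75,0.2],[0,0,0.0]]]' 40; python3 -c "
from h import *
print(telemetry.get_obs()['joint_pos'].round(3))"
```

```text
clock: 5.1
position: [0.4603, 0.3672, 0.2556]
ee_rot: [-0.456, 0.54, 0.456, 0.54]
ft_force: [-0.7, -0.1, 0.9]
grip_width: -0.001
[-0.82   0.237  0.083  1.531 -0.02   1.373  0.667]
```

```bash
python3 -m crank '[[1,[1.82,-1.76,0],[0,0,0]],[1,[1.82,-1.76,0],[0,0,0]],[1,[1.82,-1.76,0],[0,0,0]],[1,[1.82,-1.76,0],[0,0,0]],[1,[1.82,-1.76,0],[0,0,0]],[1,[1.82,-1.76,0],[0,0,0]],[1,[1.82,-1.76,0],[0,0,0]],[1,[1.82,-1.76,0],[0,0,0]],[1,[1.82,-1.76,0],[0,0,0]],[1,[1.82,-1.76,0],[0,0,0]],[1,[1.82,-1.76,0],[0,0,0]],[1,[1.82,-1.76,0],[0,0,0]]]'; python3 -c "
from h import *
o=telemetry.get_obs();print(o['joint_pos'].round(3),o['position'])
p=viewer.camera('wrist');save(p,'w1.png')"
```

```text
clock: 6.1
position: [0.6787, 0.1561, 0.2553]
ee_rot: [-0.456, 0.541, 0.456, 0.541]
ft_force: [0.5, 0.5, -0.2]
grip_width: 0.001
[-0.446  0.487  0.234  1.216 -0.11   1.451  1.177] [0.67865622 0.15609686 0.25530383]
```

View pics/w1.png

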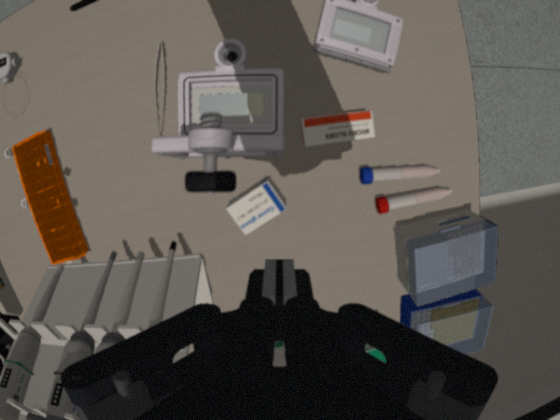

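Wrist view: the lid stands near upright at (215,140) with its handle at (210,180), and the jaws are parallel to the hinge. The drop zone behind the lid's left half is clear.

```bash
python3 -m crank '[[1,[0,0,-2.7],[0,0,0]],[1,[0,0,-2.7],[0,0,0]],[1,[0,0,-2.7],[0,0,0]],[1,[0,0,-2.7],[0,0,0]],[1,[0,0,-2.7],[0,0,0]],[1,[0,0,-2.7],[0,0,0]],[1,[-1.2,0.2,0],[0,0,0]],[1,[-1.2,0.2,0],[0,0,0]],[1,[-1.2,0.2,0],[0,0,0]],[1,[-0.6,0.1,0],[0,0,0]],[1,[-0.6,0.1,0],[0,0,0]],[1,[-0.6,0.1,0],[0,0,0]]]'
```

```text
clock: 7.15
position: [0.6236, 0.1659, 0.0934]
ee_rot: [-0.456, 0.541, 0.456, 0.541]
ft_force: [6.9, -0.8, 0.1]
grip_width: -0.002
```

```bash
python3 -m crank '[[1,[-0.8,0.14,-0.25],[0,0,0]],[1,[-0.8,0.14,-0.25],[0,0,0]],[1,[-0.5,0.08,-0.3],[0,0,0]],[1,[-0.5,0.08,-0.3],[0,0,0]],[1,[-0.4,0.07,-0.4],[0,0,0]],[1,[-0.4,0.07,-0.4],[0,0,0]],[1,[-0.35,0.06,-0.45],[0,0,0]],[1,[-0.35,0.06,-0.45],[0,0,0]],[1,[-0.5,0.08,-0.85],[0,0,0]],[1,[-0.4,0.07,-0.85],[0,0,0]],[1,[-0.2,0.03,-0.5],[0,0,0]],[1,[0,0,0],[0,0,0]]]'
```

```text
clock: 8.15
position: [0.5706, 0.1746, 0.0417]
ee_rot: [-0.456, 0.541, 0.456, 0.54]
ft_force: [-0.4, -0.3, 0.2]
grip_width: 0.001
```

```bash
python3 -m crank '[[1,[0,0,-0.2],[0,0,0]],[1,[0,0,-0.15],[0,0,0]],[1,[0,0,-0.1],[0,0,0]],[1,[0,0,-0.1],[0,0,0]],[1,[0,0,0],[0,0,0]]]'
```

```text
clock: 8.57
position: [0.5718, 0.1746, 0.0377]
ee_rot: [-0.456, 0.541, 0.456, 0.541]
ft_force: [-1.0, -0.7, -0.1]
grip_width: -0.002
```

```bash
python3 -m crank '[[1,[0,0,-0.2],[0,0,0]],[1,[0,0,-0.2],[0,0,0]],[1,[0,0,0],[0,0,0]]]'; python3 - <<'E'
from h import *
p=viewer.camera('scene');save(p,'s1.png',(200,140,340,250),5)
p=viewer.camera('wrist');save(p,'w2.png')
E
```

```text
clock: 8.82
position: [0.5722, 0.1748, 0.0368]
ee_rot: [-0.455, 0.54, 0.456, 0.541]
ft_force: [-15.6, -4.7, 33.4]
grip_width: -0.0
```

View pics/s1.png

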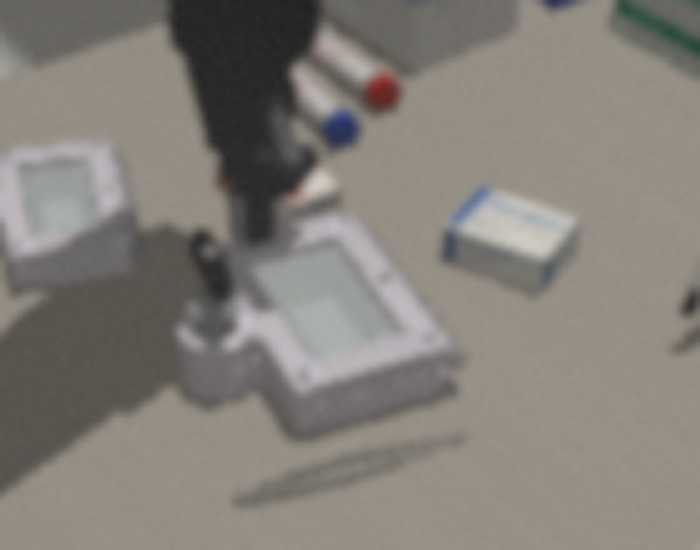

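Scene crop: the lid lies flat on the lower half with no gap and the handle upright at (210,265). The tip was at z = 36.8 mm under 33 N, so the lid is shut. Next I lift and move over the screw.

```bash
python3 -m crank '[[1,[0,0,4],[0,0,0]],[1,[0,0,4],[0,0,0]],[0.4,[0,0,4],[0,0,-0.12]],[0.4,[0,0,4],[0,0,-0.12]],[0.4,[-0.6,-0.6,0],[0,0,-0.12]],[0.4,[-0.6,-0.6,0],[0,0,-0.12]],[0.4,[-0.7,-0.6,0],[0,0,-0.12]],[0.4,[-0.7,-0.6,0],[0,0,-0.12]],[0.4,[-0.7,-0.6,0],[0,0,-0.12]],[0.4,[-0.7,-0.6,0],[0,0,-0.12]],[0.4,[-0.7,-0.6,0],[0,0,-0.12]],[0.4,[-0.7,-0.6,0],[0,0,-0.12]]]'
python3 -m crank '[[0.4,[0,0,0],[0,0,-0.12]],[0.4,[0,0,0],[0,0,-0.12]],[0.4,[0,0,0],[0,0,-0.12]],[0.4,[0,0,0],[0,0,0]]]'
python3 - <<'E'
from h import *
o=telemetry.get_obs();print(o['joint_pos'].round(3),o['position'].round(4),o['grip_width'])
ref={"boss_mouth":[.518,.127,.022],"screw_handle":[.518,.127,.076],"lid_edge":[.54,.124,.037],"chamber_hinge":[.6255,.109,.022]}
for c in("scene","top","wrist"):
    p=viewer.camera(c)
    if c=="wrist": save(p,'w3.png')
    for n,r in ref.items():
        for d in mark_of(n,p):
            w=W(p,d["location"])
            if np.linalg.norm(w-r)<.04: print(c,n,round(d['conf'],2),w.round(4));break
print(telemetry.get_obs()['clock'])
E
```

```text
clock: 9.92
position: [0.5178, 0.1263, 0.1937]
ee_rot: [-0.069, 0.704, 0.069, 0.704]
ft_force: [0.8, 0.2, -0.0]
grip_width: 0.603
clock: 10.25
position: [0.5181, 0.1266, 0.1938]
ee_rot: [0.058, 0.704, -0.058, 0.705]
ft_force: [0.9, -0.9, -0.3]
grip_width: 0.604
[-0.684  0.153  0.396  1.776 -0.062  1.225 -0.436] [0.5181 0.1266 0.1938] 0.6044829269660739
scene boss_mouth 0.81 [0.5146 0.1241 0.0202]
scene screw_handle 0.43 [0.517  0.1273 0.0733]
scene lid_edge 0.71 [0.5319 0.125  0.0343]
scene chamber_hinge 0.7 [0.626  0.1128 0.0205]
top chamber_hinge 0.68 [0.6229 0.1073 0.0196]
wrist boss_mouth 0.91 [0.5143 0.1259 0.0202]
wrist screw_handle 0.61 [0.518  0.1265 0.0725]
wrist lid_edge 0.88 [0.5357 0.1263 0.0357]
wrist chamber_hinge 0.58 [0.6218 0.1116 0.0228]
11.0
```

View pics/w3.png

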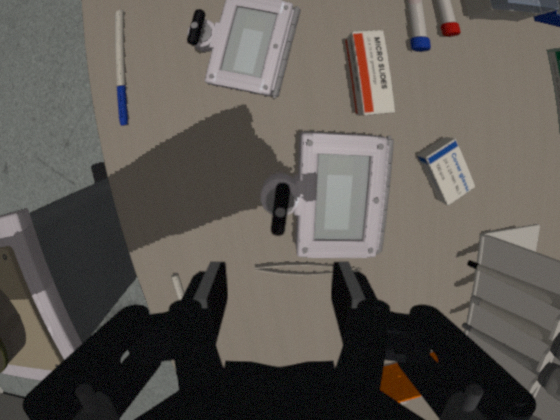

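Wrist view: the bar handle at (281,208) stands across the jaw axis and is centred under the tool. I descend and grip.

```bash
python3 -m crank '[[0.4,[0,0,-3],[0,0,0]],[0.4,[0,0,-3],[0,0,0]],[0.4,[0,0,-3],[0,0,0]],[0.4,[0,0,-2],[0,0,0]],[0.4,[0,0,-1.5],[0,0,0]],[0.4,[0,0,-1.2],[0,0,0]],[0.4,[0,0,0],[0,0,0]]]' 20
python3 -m crank '[[1,[0,0,0],[0,0,0]],[1,[0,0,0],[0,0,0]],[1,[0,0,0],[0,0,0]],[1,[0,0,0],[0,0,0]],[1,[0,0,0],[0,0,0]],[1,[0,0,0],[0,0,0]]]' 20
```

```text
clock: 11.58
position: [0.5166, 0.1264, 0.0547]
ee_rot: [0.055, 0.706, -0.057, 0.704]
ft_force: [-0.3, 1.0, 0.6]
grip_width: 0.6
clock: 12.08
position: [0.5188, 0.127, 0.0578]
ee_rot: [0.057, 0.704, -0.056, 0.706]
ft_force: [1.6, 0.4, 4.4]
grip_width: 0.135
```

```bash
python3 -m crank '[[1,[0,0,0],[0,0,0.1]],[1,[0,0,0],[0,0,0.12]],[1,[0,0,0],[0,0,0.12]],[1,[0,0,0],[0,0,0.12]],[1,[0,0,0],[0,0,0.12]],[1,[0,0,0],[0,0,0.12]],[1,[0,0,0],[0,0,0.12]],[1,[0,0,0],[0,0,0.1]],[1,[0,0,0],[0,0,0]],[1,[0,0,0],[0,0,0]]]'
python3 -m crank '[[1,[0,0,-0.1],[0,0,0]],[1,[0,0,0],[0,0,0]]]'
python3 -m crank '[[1,[0,0,-0.1],[0,0,0]],[1,[0,0,0],[0,0,0]]]'
```

```text
clock: 12.92
position: [0.5184, 0.1269, 0.0571]
ee_rot: [-0.261, 0.657, 0.262, 0.657]
ft_force: [4.5, 2.0, -1.6]
grip_width: 0.133
clock: 13.08
position: [0.5184, 0.1269, 0.0559]
ee_rot: [-0.262, 0.656, 0.262, 0.657]
ft_force: [5.2, 1.0, -1.7]
grip_width: 0.132
clock: 13.25
position: [0.5184, 0.1269, 0.0548]
ee_rot: [-0.262, 0.656, 0.262, 0.657]
ft_force: [5.5, 1.6, -2.0]
grip_width: 0.137
```

```bash
python3 -m crank '[[1,[0,0,-0.1],[0,0,0]],[1,[0,0,0],[0,0,0]]]'
python3 -m crank '[[1,[0,0,-0.1],[0,0,0]],[1,[0,0,0],[0,0,0]]]'
```

```text
clock: 13.42
position: [0.5184, 0.1269, 0.054]
ee_rot: [-0.262, 0.656, 0.262, 0.657]
ft_force: [5.4, 0.6, -0.3]
grip_width: 0.135
clock: 13.58
position: [0.5184, 0.1269, 0.0533]
ee_rot: [-0.262, 0.656, 0.262, 0.657]
ft_force: [2.8, 1.2, 3.6]
grip_width: 0.132
```

```bash
python3 -m crank '[[0.7,[0,0,0],[0,0,0]],[0.7,[0,0,0],[0,0,0]],[0.7,[0,0,0],[0,0,0]],[0.7,[0,0,0],[0,0,0]]]'
python3 - <<'E'
from h import *
o=telemetry.get_obs();print(o['joint_pos'].round(3),o['position'].round(4),o['grip_width'],o['ft_force'].round(1))
for c in("scene","wrist"):
    p=viewer.camera(c); save(p,c+'5.png',(210,170,270,230) if c=="scene" else None,10 if c=="scene" else 1)
    for d in mark_of("screw_handle",p):
        w=W(p,d["location"])
        if np.linalg.norm(w-[.518,.127,.072])<.03: print(c,round(d['conf'],2),w.round(4))
E
python3 -m crank '[[1,[0,0,0],[0,0,0]],[1,[0,0,0],[0,0,0]],[1,[0,0,0],[0,0,0]],[1,[0,0,0],[0,0,0]],[1,[0,0,0],[0,0,0]]]' 20
```

```text
clock: 13.92
position: [0.5172, 0.1265, 0.0524]
ee_rot: [-0.262, 0.657, 0.263, 0.656]
ft_force: [-0.1, -0.3, 0.5]
grip_width: 0.302
[-0.524  0.31   0.227  1.907 -0.086  0.935  0.505] [0.5172 0.1265 0.0524] 0.30175374676230293 [-0.1 -0.3  0.5]
scene 0.6 [0.5151 0.1313 0.0686]
wrist 0.67 [0.5159 0.1268 0.0693]
clock: 14.53
position: [0.5182, 0.1271, 0.053]
ee_rot: [-0.263, 0.656, 0.263, 0.657]
ft_force: [2.0, 1.6, -0.3]
grip_width: 0.141
```

View pics/scene5.png

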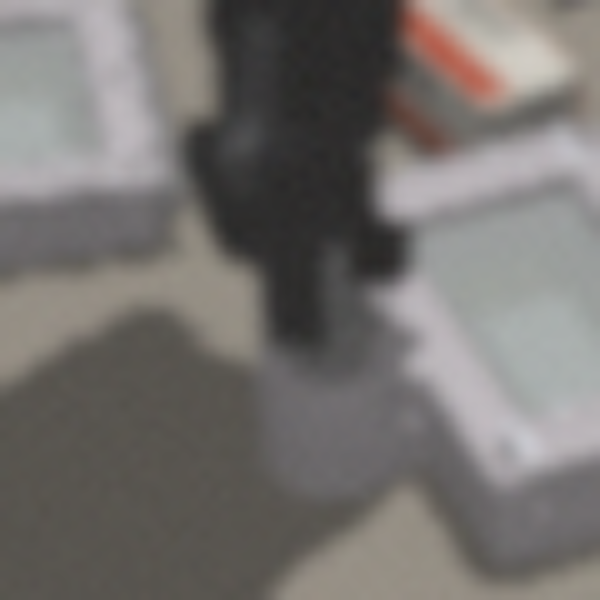

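Handle height estimates went from 73 to 69 mm, and the screw followed the gripper down 3.6 mm freely before it met resistance. That fits the drop. I turn clockwise and test for thread retention with a small pull.

```bash
python3 -m crank '[[1,[0,0,-0.009],[0,0,-0.1]],[1,[0,0,-0.009],[0,0,-0.12]],[1,[0,0,-0.01],[0,0,-0.12]],[1,[0,0,-0.01],[0,0,-0.12]],[1,[0,0,-0.01],[0,0,-0.12]],[1,[0,0,-0.01],[0,0,-0.12]],[1,[0,0,-0.01],[0,0,-0.12]],[1,[0,0,-0.01],[0,0,-0.12]],[1,[0,0,-0.01],[0,0,-0.12]],[1,[0,0,-0.01],[0,0,-0.12]],[1,[0,0,-0.01],[0,0,-0.12]],[1,[0,0,0],[0,0,0]]]'
python3 -m crank '[[1,[0,0,0.1],[0,0,0]],[1,[0,0,0],[0,0,0]]]'
python3 -m crank '[[1,[0,0,0.1],[0,0,0]],[1,[0,0,0],[0,0,0]]]'
```

```text
clock: 15.53
position: [0.519, 0.1272, 0.0522]
ee_rot: [0.191, 0.68, -0.19, 0.682]
ft_force: [5.5, 2.6, -2.3]
grip_width: 0.136
clock: 15.7
position: [0.519, 0.1273, 0.0533]
ee_rot: [0.189, 0.681, -0.188, 0.682]
ft_force: [5.2, 2.3, -2.1]
grip_width: 0.134
clock: 15.87
position: [0.5189, 0.1272, 0.054]
ee_rot: [0.189, 0.681, -0.188, 0.682]
ft_force: [8.3, 2.3, -6.5]
grip_width: 0.138
```

```bash
python3 -m crank '[[1,[0,0,-0.1],[0,0,0]],[1,[0,0,0],[0,0,0]]]'
python3 -m crank '[[1,[0,0,-0.1],[0,0,0]],[1,[0,0,0],[0,0,0]]]'
python3 -m crank '[[1,[0,0,-0.1],[0,0,0]],[1,[0,0,0],[0,0,0]]]'
```

```text
clock: 16.03
position: [0.519, 0.1272, 0.0531]
ee_rot: [0.189, 0.681, -0.188, 0.682]
ft_force: [5.5, 1.8, -1.6]
grip_width: 0.137
clock: 16.2
position: [0.519, 0.1272, 0.0521]
ee_rot: [0.189, 0.681, -0.188, 0.682]
ft_force: [5.0, 3.1, -0.4]
grip_width: 0.133
clock: 16.37
position: [0.5189, 0.1272, 0.0514]
ee_rot: [0.189, 0.681, -0.188, 0.682]
ft_force: [4.4, 3.4, 2.9]
grip_width: 0.133
```

```bash
python3 -m crank '[[1,[0,0,0],[0,0,-0.1]],[1,[0,0,0],[0,0,-0.12]],[1,[0,0,0],[0,0,-0.12]],[1,[0,0,0],[0,0,-0.12]],[1,[0,0,0],[0,0,-0.12]],[1,[0,0,0],[0,0,-0.12]],[1,[0,0,-0.01],[0,0,-0.12]],[1,[0,0,-0.01],[0,0,-0.12]],[1,[0,0,-0.01],[0,0,-0.12]],[1,[0,0,-0.01],[0,0,-0.12]],[1,[0,0,-0.01],[0,0,-0.12]],[1,[0,0,0],[0,0,0]]]'
python3 -c "
from h import *
from scipy.spatial.transform import Rotation as R
o=telemetry.get_obs();print(o['joint_pos'].round(3));z=R.from_quat(o['ee_rot']).as_matrix()[:,2];print(z,np.arctan2(z[1],z[0]))"
```

```text
clock: 17.37
position: [0.5194, 0.1265, 0.0508]
ee_rot: [0.565, 0.426, -0.563, 0.427]
ft_force: [7.9, 0.9, -0.3]
grip_width: 0.137
[-0.908  0.371  0.685  1.926 -0.287  0.94  -1.934]
[-2.72946548e-01 -9.62028938e-01 -7.10759691e-04] -1.847250951294493
```

```bash
python3 -m crank '[[0.2,[0,0,0],[0,0,0]],[0.2,[0,0,0],[0,0,0]],[0.2,[0,0,0],[0,0,0]],[0.2,[0,0,0],[0,0,0]],[0.2,[0,0,0],[0,0,0.12]],[0.2,[0,0,0],[0,0,0.12]],[0.2,[0,0,0],[0,0,0.12]],[0.2,[0,0,0],[0,0,0.12]],[0.2,[0,0,0],[0,0,0.12]],[0.2,[0,0,0],[0,0,0.12]],[0.2,[0,0,0],[0,0,0.12]],[0.2,[0,0,0],[0,0,0.12]]]'
python3 -m crank '[[0.2,[0,0,0],[0,0,0.12]],[0.2,[0,0,0],[0,0,0.12]],[0.2,[0,0,0],[0,0,0.12]],[0.2,[0,0,0],[0,0,0.12]],[0.2,[0,0,0],[0,0,0.12]],[0.2,[0,0,0],[0,0,0.12]],[0.2,[0,0,0],[0,0,0.12]],[0.2,[0,0,0],[0,0,0.12]],[0.2,[0,0,0],[0,0,0.12]],[0.2,[0,0,0],[0,0,0.12]],[0.2,[0,0,0],[0,0,0.12]],[0.2,[0,0,0],[0,0,0.12]]]'
python3 -m crank '[[0.2,[0,0,0],[0,0,0.12]],[0.2,[0,0,0],[0,0,0.12]],[0.2,[0,0,0],[0,0,0.12]],[0.2,[0,0,0],[0,0,0.12]],[0.2,[0,0,0],[0,0,0.12]],[0.2,[0,0,0],[0,0,0.14]],[0.2,[0,0,0],[0,0,0]]]'
python3 - <<'E'
from h import *
from scipy.spatial.transform import Rotation as R
o=telemetry.get_obs();print(o['joint_pos'].round(3));z=R.from_quat(o['ee_rot']).as_matrix()[:,2];print(z,np.arctan2(z[1],z[0]))
p=viewer.camera("wrist");save(p,"w6.png")
for d in mark_of("screw_handle",p)[:3]: print(round(d['conf'],2),W(p,d["location"]).round(4))
E
```

```text
clock: 18.37
position: [0.5175, 0.1266, 0.0501]
ee_rot: [0.299, 0.641, -0.299, 0.641]
ft_force: [0.4, -0.5, 0.3]
grip_width: 0.802
clock: 19.37
position: [0.5175, 0.1266, 0.0501]
ee_rot: [-0.198, 0.679, 0.198, 0.679]
ft_force: [0.5, 0.3, 0.2]
grip_width: 0.802
clock: 19.95
position: [0.5176, 0.1265, 0.0501]
ee_rot: [-0.426, 0.565, 0.426, 0.564]
ft_force: [0.4, 0.7, 0.2]
grip_width: 0.801
[-0.443  0.311  0.135  1.904 -0.052  0.93   1.008]
[ 2.75252056e-01  9.61372071e-01 -2.15748810e-04] 1.2919444435452303
0.73 [0.5143 0.1267 0.0683]
0.58 [0.4657 0.2958 0.0505]
```

View pics/w6.png

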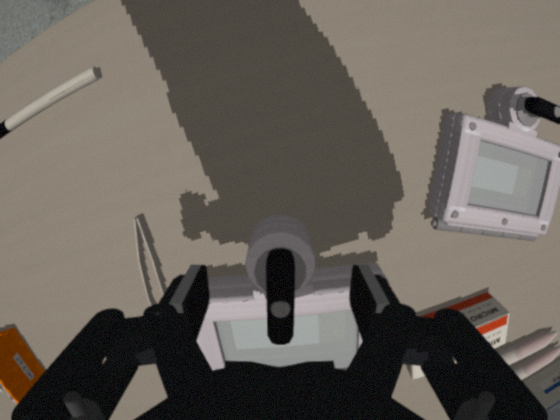

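Wrist view: the bar at (281,295) is centred and aligned between the jaws. I regrip and turn on.

```bash
python3 -m crank '[[1,[0,0,0],[0,0,0]],[1,[0,0,0],[0,0,0]],[1,[0,0,0],[0,0,0]],[1,[0,0,0],[0,0,0]],[1,[0,0,0],[0,0,0]],[1,[0,0,0],[0,0,0]],[1,[0,0,0],[0,0,0]],[1,[0,0,0],[0,0,0]]]' 20
python3 -m crank '[[1,[0,0,-0.009],[0,0,-0.1]],[1,[0,0,-0.009],[0,0,-0.12]],[1,[0,0,-0.01],[0,0,-0.12]],[1,[0,0,-0.01],[0,0,-0.12]],[1,[0,0,-0.01],[0,0,-0.12]],[1,[0,0,-0.01],[0,0,-0.12]],[1,[0,0,-0.01],[0,0,-0.12]],[1,[0,0,-0.01],[0,0,-0.12]],[1,[0,0,-0.01],[0,0,-0.12]],[1,[0,0,-0.01],[0,0,-0.12]],[1,[0,0,-0.01],[0,0,-0.12]],[1,[0,0,0],[0,0,0]]]'
python3 -m crank '[[1,[0,0,-0.009],[0,0,-0.1]],[1,[0,0,-0.009],[0,0,-0.12]],[1,[0,0,-0.01],[0,0,-0.12]],[1,[0,0,-0.01],[0,0,-0.12]],[1,[0,0,-0.01],[0,0,-0.12]],[1,[0,0,-0.01],[0,0,-0.12]],[1,[0,0,-0.01],[0,0,-0.12]],[1,[0,0,-0.01],[0,0,-0.12]],[1,[0,0,-0.01],[0,0,-0.12]],[1,[0,0,-0.01],[0,0,-0.12]],[1,[0,0,-0.01],[0,0,-0.12]],[1,[0,0,0],[0,0,0]]]'
python3 -c "
from h import *
from scipy.spatial.transform import Rotation as R
o=telemetry.get_obs();print(o['joint_pos'].round(3));z=R.from_quat(o['ee_rot']).as_matrix()[:,2];print(z,np.arctan2(z[1],z[0]))"
```

```text
clock: 20.72
position: [0.5179, 0.1269, 0.0503]
ee_rot: [-0.424, 0.566, 0.424, 0.566]
ft_force: [0.7, 1.0, 0.6]
grip_width: 0.14
clock: 21.72
position: [0.5187, 0.1275, 0.0495]
ee_rot: [0.007, 0.706, -0.007, 0.708]
ft_force: [3.8, 3.0, -0.9]
grip_width: 0.133
clock: 22.72
position: [0.5195, 0.1269, 0.0487]
ee_rot: [0.434, 0.558, -0.432, 0.56]
ft_force: [6.3, 1.4, -2.2]
grip_width: 0.137
[-0.819  0.353  0.576  1.923 -0.236  0.93  -1.447]
[ 2.50780587e-01 -9.68043721e-01  6.71806882e-04] -1.3173097427048384
```

The remaining turn fits within the wrist range (j7 to about −2.35), so no third regrip is needed.

```bash
python3 -m crank '[[1,[0,0,-0.009],[0,0,-0.1]],[1,[0,0,-0.009],[0,0,-0.12]],[1,[0,0,-0.01],[0,0,-0.12]],[1,[0,0,-0.01],[0,0,-0.12]],[1,[0,0,-0.01],[0,0,-0.12]],[1,[0,0,-0.01],[0,0,-0.12]],[1,[0,0,-0.01],[0,0,-0.12]],[1,[0,0,-0.01],[0,0,-0.12]],[1,[0,0,0],[0,0,0]],[1,[0,0,0],[0,0,0]]]'
python3 - <<'E'
from h import *
from scipy.spatial.transform import Rotation as R
o=telemetry.get_obs();print(o['joint_pos'].round(3));z=R.from_quat(o['ee_rot']).as_matrix()[:,2];print(np.arctan2(z[1],z[0]))
for i in range(3):
  p=viewer.camera("scene"); find(p,["screw_handle","lid_edge"])
save(p,"s7.png",(200,140,340,250),5)
p=viewer.camera("wrist"); find(p,["screw_handle","lid_edge"]); print(telemetry.get_obs()['clock'])
E
```

```text
clock: 23.55
position: [0.5194, 0.1261, 0.0478]
ee_rot: [0.639, 0.304, -0.637, 0.305]
ft_force: [5.5, -1.4, -1.2]
grip_width: 0.137
[-0.97   0.397  0.763  1.93  -0.335  0.942 -2.296]
-2.250840874568218
screw_handle 0.55 [0.4691 0.2972 0.0499]
screw_handle 0.41 [0.5191 0.1296 0.0625]
lid_edge 0.97 [0.5358 0.1252 0.0323]
lid_edge 0.75 [0.4863 0.2895 0.0255]
lid_edge 0.73 [ 0.692   0.3136 -0.0015]
screw_handle 0.54 [0.5168 0.1278 0.0627]
screw_handle 0.42 [0.4683 0.2961 0.0489]
lid_edge 0.75 [0.5332 0.1233 0.0351]
lid_edge 0.58 [0.4872 0.2921 0.0259]
screw_handle 0.43 [0.5165 0.1279 0.062 ]
screw_handle 0.37 [0.4652 0.2987 0.0496]
screw_handle 0.24 [0.5138 0.128  0.0206]
lid_edge 0.87 [0.4863 0.2891 0.0258]
lid_edge 0.64 [0.5341 0.1232 0.0346]
screw_handle 0.55 [0.5155 0.1259 0.0668]
lid_edge 0.64 [0.5342 0.1251 0.0367]
24.15
```

View pics/s7.png

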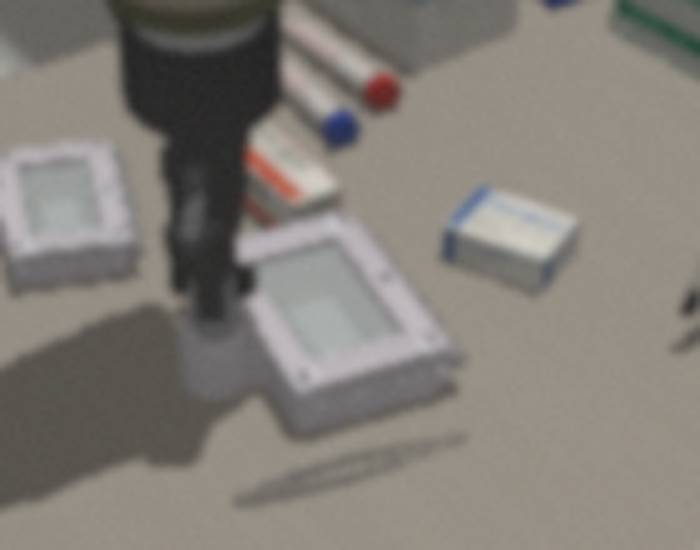

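```bash
python3 -m crank '[[1,[0,0,0.1],[0,0,0]],[1,[0,0,0],[0,0,0]]]'; python3 -m crank '[[1,[0,0,-0.1],[0,0,0]],[1,[0,0,-0.1],[0,0,0]],[1,[0,0,0],[0,0,0]]]'; python3 -m crank '[[1,[0,0,0.05],[0,0,0]],[1,[0,0,0.0],[0,0,0]],[1,[0,0,0],[0,0,0]],[1,[0,0,0],[0,0,0]]]' 30
```

```text
clock: 24.32
position: [0.5193, 0.1261, 0.0489]
ee_rot: [0.639, 0.304, -0.637, 0.305]
ft_force: [6.4, -1.0, -2.3]
grip_width: 0.138
clock: 24.57
position: [0.5194, 0.1261, 0.047]
ee_rot: [0.639, 0.304, -0.637, 0.305]
ft_force: [4.6, -1.7, 4.0]
grip_width: 0.138
clock: 24.9
position: [0.5193, 0.1261, 0.0474]
ee_rot: [0.639, 0.304, -0.637, 0.305]
ft_force: [6.2, -1.4, 1.4]
grip_width: 0.137
```

```bash
python3 -c "
from h import *
print(manip.hand_in()); o=telemetry.get_obs(); print(o['clock'],o['grip_width'],o['ft_force'].round(1))"
```

```text
the job is handed in; nothing more can be done
None
the job is handed in; nothing more can be done
```

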